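# Lower the press ram by one turn of its hand wheel

### The arm

A 6-joint arm with a two-finger parallel gripper is mounted at the origin on the work surface. World frame = base frame: x ahead of the robot, y to its left, z up, the work surface at z = 0. Lengths are in m, angles in rad, forces in N, time in s.
With the tool pointing down it reaches from about 0.4 to 0.825 m from the base axis. Payload 7 kg.
Tool frame: the origin (TCP) lies at the very end of the fingers, on their centre line; the grasp point (between the pads) lies 19 mm behind it; z points along the fingers, y is the line along which they close (so a half turn about z gives the same grasp; the last joint's range is limited). The gripper opens to 85 mm and grips with 20 to 120 N. Pads are 22 mm wide; open, the fingers measure 114 mm over their backs; the gripper's body (76 mm by 85 mm) begins 54 mm behind the grasp point. The pads swing forward as they close: fully open they stand 13 mm farther back than shut.
Start: joints at [-1.042, 0.359, 0.012, 0, -1.224, -0.288], TCP at [0.161, -0.656, 0.231] pointing down, gripper open.
Joint ranges: [-3.07, 3.07], [-1.43, 2.12], [-1.02, 1.25], [-3.03, 1.67], [-3.05, -0], [-3.03, 3.03]. Speed limits (rad/s): [2.39, 2.39, 3.01, 3.14, 3.14, 3.14].

### API

Orientations are given as a unit quaternion [x, y, z, w].
In Python, from bench import monitor, imaging, env gives the robot as it stands. The module is installed in compiled form; this text tells all that it offers.
- The arm moves only by the tool servo_tool, never from a script. Its argument "plan" is a list of rows, each an object with "delta_pos": the shift along the tool's x, y, z in mm, a list of three; "turn": the turn, a rotation vector about the tool's x, y, z in rad, a list of three; "gripper": the opening in per cent of the stroke, from 0 (shut) to 100 (fully open). A call has 1 to 10 rows; each row is the pose to reach, as a shift and turn from the pose commanded when the call began, along the tool's axes at that moment; what a row does not reach only later rows make up. A row lasts 1/10 s, in which the tool goes at most 50 mm and 8.59 degrees, less where a joint would pass 70% of its speed; a pose out of reach is approached as far as the arm can. A call with a gripper value outside its range is refused whole. The fingers move at their own pace and stop on an object; "grip_force" is the grip in N (left out, the last holds). Time passes only in rows, so rows that repeat a pose let the fingers close. It gives the time, the measured TCP pose, the force, the opening and the grip force at its end, in the units of the state.
- monitor.observe(): the state, without advancing time (a new reading comes with each control period).
- imaging.snapshot(name): name is "side" or "top" or "wrist"; returns a dict with "img" (480x640x3 uint8, blue, green, red), "depth" (480x640 float32, m along the optical axis (not along the pixel's ray), 0 where there is no reading), "vfov" (degrees; the focal length in pixels is half the picture's height over the tangent of half this angle, whatever the lens; pixels are square), "cx", "cy" (the principal point, pixels), "R" (3x3) and "t" (3): a world point X has camera coordinates R X + t. Camera axes: x right, y down, z forward; pixel columns grow to the right and rows downward; lengths in m; the calibration is good to about 2 mm. A picture is of the moment at which its call begins.
- env.finish_job(): hands the job in; it is judged then, once.
The state is a dict: "t": time; "joint_positions": joint angles; "joint_vel": joint speeds; "effort": joint torques, N m; "position": TCP position; "ee_rot": TCP orientation; "ft_force": force on the tool from outside, world axes, zero at the start; "torque": the same for the moment, N m; "opening": finger opening in m; "grasp_force": force on a finger pad.
Only numpy, scipy, OpenCV 4.12 (cv2) and the standard library are available. Lean on these libraries where they do the work, as an engineer would, in place of code of your own. Each camera call takes 0.05 s, during which the arm holds its last target. There are 200 camera calls.

### The job

Lower the ram of the green screw press by one turn: push the red upright handle of its hand wheel round with the fingertips, clockwise seen from above, through exactly one full turn, so that the handle stops where it started. Do not grip the handle or push it harshly, and leave the bush under the ram and the things on the bench where they are. Finish clear of the wheel.

Things in the scene. Friction and masses are not known exactly. Their poses are not given: they have to be found in the camera images.
- hub (a point): Centre of the press's hand wheel: on its upright turning axis, at the top of the steel hub, 226 mm above the bench. The wheel lies flat on top of the press: grey rim 164 mm across outside and 14 mm thick, its top 223 mm above the bench, three spokes. A screw end 20 mm thick stands up through the hub to at most 280 mm; only it and the handle rise above the hub.
- handle (a point): Red upright handle of the hand wheel, a cylinder 24 mm in diameter fixed on the rim at the end of one spoke. This point is on the cylinder's axis, 75 mm from the wheel's axis, 260 mm above the bench; the red cylinder runs from 230 to 288 mm above the bench and goes round with the wheel.
- wheel (a joint): Angle of the hand wheel in rad, growing as it turns clockwise seen from above. It starts between -2.6 and 2.6; one turn adds 6.283. Turning takes about 3 to 4 N at the handle; the wheel stays where it is left. One turn clockwise lowers the ram 12 mm, not yet to the bush. Stops at 14 and -4.
- press: Green two-column bench screw press, fixed to the bench, base 200 x 200 mm, 196 mm tall below the wheel. Origin: centre of the underside of its base, on the bench, under the wheel's axis; z up; its columns stand 72 mm to either side along its y axis.
- bush_mid (a point): Brass bush (tube 44 mm across, 28 mm high) standing on the press's anvil below the ram: not to be disturbed. Point: centre, half-way up.
- bearing_mid (a point): Steel ring 52 mm across, 15 mm high, lying on the bench left of the press: not to be disturbed. Point: centre, half-way up.
- oil_mid (a point): Yellow bottle with red cap, 54 mm across, 140 mm tall, standing left of the press: not to be disturbed. Point: centre, half-way up.
- trolley_mid (a point): Small aluminium trolley frame with two black wheels, about 80 x 120 x 78 mm, left of the press: not to be disturbed. Point: about the middle of its body.
- hammer_mid (a point): Hammer with wooden handle, lying right of the press: not to be disturbed. Point: about the middle of its body.
- wrench_mid (a point): Steel wrench lying right of the press: not to be disturbed. Point: about the middle of its body.
- jar_mid (a point): Amber jar with dark cap, 60 mm across, 80 mm tall, right of the press: not to be disturbed. Point: centre, half-way up.
- drift_mid (a point): Dark stepped steel pin, 32 mm across at the foot, 90 mm tall, standing upright near the press's front right corner (robot's view): not to be disturbed. Point: on the axis, half-way up.

How it is judged:
On the way:
1. the handle has been pushed round to the far side of its circle, half a turn on (distance of handle from where it was at the start of the episode above 0.135 m and value of joint wheel above 0.2 rad).
At the end, for the whole second after the job is handed in: The wheel is at rest one full turn clockwise from its start (not none, not two), with the handle within 15 mm of where it started; the bush is within 10 mm and every other loose thing within 30 mm of where it stood (distance of handle from where it was at the start of the episode below 0.015 m and value of joint wheel between 3.3 and 9.3 rad and velocity of joint wheel between -0.05 and 0.05 rad/s and distance of bush_mid from where it was at the start of the episode below 0.01 m and distance of each of bearing_mid, oil_mid, trolley_mid, hammer_mid, wrench_mid, jar_mid, drift_mid from where it was at the start of the episode below 0.03 m); the robot touches nothing.
It fails at once if the handle is gripped or pushed harshly (over 30 N) (contact force between the fingers and press above 30 N).
It fails at once if the bush under the ram is disturbed (moved over 10 mm) (distance of bush_mid from where it was at the start of the episode above 0.01 m).
It fails at once if another loose thing on the bench is pushed, lifted or carried (moved over 30 mm) (distance of any of bearing_mid, oil_mid, trolley_mid, hammer_mid, wrench_mid, jar_mid, drift_mid from where it was at the start of the episode above 0.03 m).
It also fails if it takes over 64 s, if anything falls off the work surface, if the arm or the gripper's body presses on something with over 40 N, if the wrist force passes 120 N, or if a joint passes its speed limit or range.

## Working session

There is one attempt and no reset: what is moved stays moved. The work goes in short steps, Python scripts to look and compute and a tool call to move; the robot and the scene stay as the last step left them, time stands still between calls to the robot, and variables do not carry over. Pictures are saved under pics/ and viewed, at most 10 in all, crops included, and the job is handed in when it is done.

Besides the shell and the picture viewer there is one more tool, called after "Emit:" as name([rows], argument=value, ...), one row to a line, values as JSON. servo_tool: Moves the arm, as the interface text tells. Its arguments: {"type":"object","properties":{"plan":{"type":"array","items":{"type":"object","properties":{"delta_pos":{"type":"array","items":{"type":"number"}},"turn":{"type":"array","items":{"type":"number"}},"gripper":{"type":"number"}}}},"grip_force":{"type":"number"}},"required":["plan"]}

```bash
mkdir -p pics
cat > h.py <<'E'
import numpy as np, cv2
from scipy.spatial.transform import Rotation as Ro
from bench import monitor, imaging, env
def cloud(s):
    f=240/np.tan(np.radians(s['vfov'])/2); v,u=np.mgrid[:480,:640]; d=s['depth']
    P=np.stack([(u-s['cx'])*d/f,(v-s['cy'])*d/f,d],-1)
    return (P-s['t'])@s['R']
E
python3 - <<'E'
from h import *
o=monitor.observe();print({k:np.round(v,3).tolist() for k,v in o.items()})
print(np.round(Ro.from_quat(o['ee_rot']).as_matrix(),3))
ims=[]
for n in('top','side'):
    s=imaging.snapshot(n);np.save(n,s,allow_pickle=True);cv2.imwrite(f'pics/{n}.png',s['img'])
    W=cloud(s);ok=s['depth']>0;b,g,r=[s['img'][...,i].astype(int) for i in range(3)]
    red=ok&(r>1.8*g)&(r>1.8*b)&(r>80)&(W[...,2]>.22)&(W[...,2]<.3)
    print(n,'red',red.sum(),W[red].mean(0) if red.any() else'',W[red].min(0) if red.any() else '',W[red].max(0) if red.any() else '')
    m=ok&(abs(W[...,2]-.223)<.004);print('rim',m.sum(),np.median(W[m],0),W[m].min(0),W[m].max(0))
E
```

```text
{'t': 0.0, 'joint_positions': [-1.042, 0.359, 0.011, -0.0, -1.224, -0.288], 'joint_vel': [-0.002, -0.001, -0.001, 0.001, 0.0, -0.0], 'effort': [0.001, -58.331, 29.343, 6.937, -0.006, 0.0], 'position': [0.161, -0.655, 0.23], 'ee_rot': [-0.12, 0.993, 0.001, -0.0], 'ft_force': [0.331, 0.292, -0.336], 'torque': [-0.004, 0.034, -0.027], 'grasp_force': 0.0, 'opening': 0.085}
[[-0.971 -0.238 -0.001]
 [-0.238  0.971  0.002]
 [ 0.     0.002 -1.   ]]
top red 157 [ 0.52911908 -0.07287102  0.28325818] [ 0.51971433 -0.08424349  0.25025286] [ 0.54280017 -0.06198059  0.29154361]
rim 1637 [0.54571359 0.00760063 0.2217224 ] [ 0.07425236 -0.08241276  0.21900215] [0.63379929 0.1446696  0.22695524]
side red 319 [ 0.52936379 -0.06914351  0.26827289] [ 0.52043642 -0.0873393   0.23159711] [ 0.54387967 -0.06104109  0.29199017]
rim 2255 [0.51716813 0.0393726  0.22302174] [-0.05188597 -0.0842074   0.21900333] [0.63602712 0.14510953 0.22698874]
```

View pics/top.png

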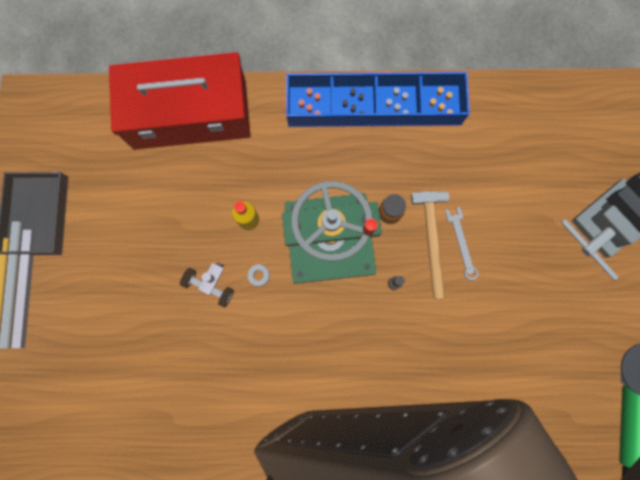

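View pics/side.png

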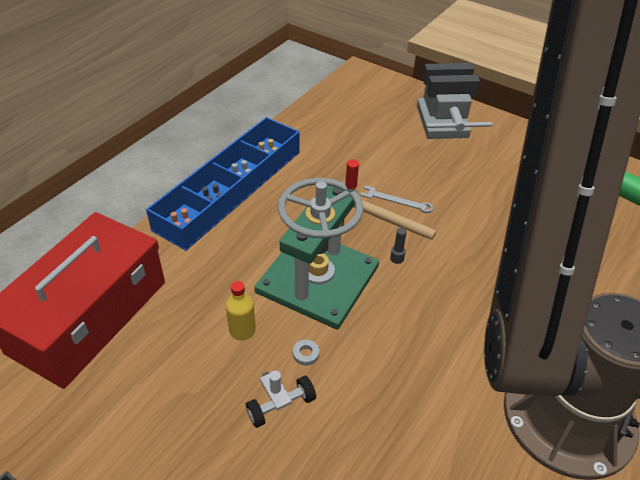

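Top view: the wheel centre is at about (333,221) and the red handle at (371,226), on the robot's right. The side view agrees. Next I'll fit the rim circle.

```bash
cat >> h.py <<'E'
def handle(n='top',s=None):
    s=s or imaging.snapshot(n);W=cloud(s);b,g,r=[s['img'][...,i].astype(int) for i in range(3)]
    m=(s['depth']>0)&(r>1.8*g)&(r>1.8*b)&(r>80)&(W[...,2]>.235)&(W[...,2]<.3)&(abs(W[...,0]-.55)<.13)&(abs(W[...,1])<.13)
    Q=W[m]
    return s,Q
E
python3 - <<'E'
from h import *
from scipy.optimize import least_squares
for n in('top','side'):
    s=np.load(n+'.npy',allow_pickle=True).item();W=cloud(s)
    m=(s['depth']>0)&(abs(W[...,2]-.223)<.004)&(np.hypot(W[...,0]-.553,W[...,1])<.1)&(np.hypot(W[...,0]-.553,W[...,1])>.058)
    P=W[m][:,:2]
    r=least_squares(lambda p:np.hypot(*(P-p[:2]).T)-p[2],[.553,0,.075],loss='soft_l1',f_scale=.003);print(n,r.x,len(P))
    _,Q=handle(s=s); top=Q[Q[:,2]>.284]
    for A in(Q,top):
        if len(A)<5: continue
        c=least_squares(lambda p:np.hypot(*(A[:,:2]-p).T)-.012,A.mean(0)[:2]).x
        print(len(A),'mean',A.mean(0),'mid',(A.min(0)+A.max(0))/2,'cyl',c,'rad',np.hypot(*(c-r.x[:2])))
E
```

```text
top [ 0.55409592 -0.00233641  0.07421077] 1227
157 mean [ 0.52911908 -0.07287102  0.28325818] mid [ 0.53125725 -0.07311204  0.27089824] cyl [ 0.53283217 -0.0733571 ] rad 0.07413558598767957
115 mean [ 0.53124764 -0.0735702   0.28741615] mid [ 0.53188252 -0.07311204  0.28777583] cyl [ 0.5361269  -0.06738733] rad 0.0674870912075014
side [ 0.55484143 -0.00098194  0.0740985 ] 1252
316 mean [ 0.52937293 -0.06913841  0.2686097 ] mid [ 0.53215805 -0.0741902   0.26353695] cyl [ 0.53397248 -0.07561504] rad 0.07749588654550825
99 mean [ 0.53172976 -0.07289877  0.28863583] mid [ 0.5324441  -0.07472677  0.28807297] cyl [ 0.53275529 -0.0756077 ] rad 0.07782545830420023
```

Emit:
servo_tool([
  {"delta_pos": [0,0,-40],"turn": [0,0,0.08],"gripper": 0},
  {"delta_pos": [0,0,-80],"turn": [0,0,0.16],"gripper": 0},
  {"delta_pos": [0,0,-120],"turn": [0,0,0.24],"gripper": 0},
  {"delta_pos": [0,0,-120],"turn": [0,0,0.24],"gripper": 0},
])

```text
t: 0.5
position: [0.1611, -0.6575, 0.3579]
ee_rot: [0.001, 1.0, -0.005, 0.001]
ft_force: [-0.0, -0.3, 0.1]
opening: 0.0282
grasp_force: 0.0
```

Emit:
servo_tool([
  {"delta_pos": [-29,40,0],"gripper": 0},
  {"delta_pos": [-58,80,0],"gripper": 0},
  {"delta_pos": [-87,120,0],"gripper": 0},
  {"delta_pos": [-116,160,0],"gripper": 0},
  {"delta_pos": [-145,200,0],"gripper": 0},
  {"delta_pos": [-174,240,0],"gripper": 0},
  {"delta_pos": [-203,280,0],"gripper": 0},
  {"delta_pos": [-232,320,0],"gripper": 0},
  {"delta_pos": [-261,360,0],"gripper": 0},
  {"delta_pos": [-290,400,0],"gripper": 0},
])

```text
schema error: expected keys delta_pos, turn, gripper
```

Emit:
servo_tool([
  {"delta_pos": [-29,40,0],"gripper": 0},
  {"delta_pos": [-58,80,0],"gripper": 0},
  {"delta_pos": [-87,120,0],"gripper": 0},
  {"delta_pos": [-116,160,0],"gripper": 0},
  {"delta_pos": [-135,185,0],"gripper": 0},
  {"delta_pos": [-139,189,0],"gripper": 0},
  {"delta_pos": [-139,189,0],"gripper": 0},
  {"delta_pos": [-139,189,0],"gripper": 0},
])

```text
schema error: expected keys delta_pos, turn, gripper
```

Run:
```python
from h import *
o=monitor.observe();print(o['position'],o['joint_positions'],Ro.from_quat(o['ee_rot']).as_matrix().round(4))
s=imaging.snapshot('wrist');cv2.imwrite('pics/w1.png',s['img'])
C=np.array([.5545,-.0017]);print('world pts, clockwise from hub')
for p in range(-62,-62-380,-12):
    a=np.radians(p);print(p,np.round(1e3*(C+.075*np.array([np.cos(a),np.sin(a)])),0))
```

```text
[ 0.16112508 -0.65745914  0.35792797] [-1.04192834  0.31026198  0.22196169  0.00218998 -1.47331127 -0.53053532] [[-1.      0.0015  0.0028]
 [ 0.0015  1.     -0.009 ]
 [-0.0028 -0.009  -1.    ]]
world pts, clockwise from hub
-62 [590. -68.]
-74 [575. -74.]
-86 [560. -77.]
-98 [544. -76.]
-110 [529. -72.]
-122 [515. -65.]
-134 [502. -56.]
-146 [492. -44.]
-158 [485. -30.]
-170 [481. -15.]
-182 [480.   1.]
-194 [482.  16.]
-206 [487.  31.]
-218 [495.  44.]
-230 [506.  56.]
-242 [519.  65.]
-254 [534.  70.]
-266 [549.  73.]
-278 [565.  73.]
-290 [580.  69.]
-302 [594.  62.]
-314 [607.  52.]
-326 [617.  40.]
-338 [624.  26.]
-350 [628.  11.]
-362 [629.  -4.]
-374 [627. -20.]
-386 [622. -35.]
-398 [614. -48.]
-410 [603. -59.]
-422 [590. -68.]
-434 [575. -74.]
```

View pics/w1.png

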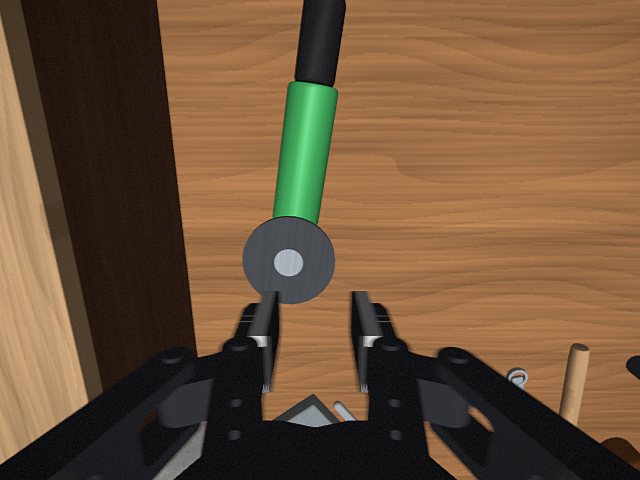

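The wrist view shows the fingers still closing, with a green tool lying below that the move clears. Each row also needs the "turn" key, so I'm resending the moves.

Emit:
servo_tool([
  {"delta_pos": [-29,40,0],"turn": [0,0,0],"gripper": 0},
  {"delta_pos": [-58,80,0],"turn": [0,0,0],"gripper": 0},
  {"delta_pos": [-87,120,0],"turn": [0,0,0],"gripper": 0},
  {"delta_pos": [-116,160,0],"turn": [0,0,0],"gripper": 0},
  {"delta_pos": [-145,200,0],"turn": [0,0,0],"gripper": 0},
  {"delta_pos": [-174,240,0],"turn": [0,0,0],"gripper": 0},
  {"delta_pos": [-203,280,0],"turn": [0,0,0],"gripper": 0},
  {"delta_pos": [-232,320,0],"turn": [0,0,0],"gripper": 0},
  {"delta_pos": [-261,360,0],"turn": [0,0,0],"gripper": 0},
  {"delta_pos": [-290,400,0],"turn": [0,0,0],"gripper": 0},
])

```text
t: 1.55
position: [0.4509, -0.2531, 0.3503]
ee_rot: [-0.001, 1.0, 0.0, -0.001]
ft_force: [0.4, -0.4, 0.3]
opening: 0.0001
grasp_force: 0.0
```

Emit:
servo_tool([
  {"delta_pos": [-29,40,0],"turn": [0,0,0],"gripper": 0},
  {"delta_pos": [-58,80,0],"turn": [0,0,0],"gripper": 0},
  {"delta_pos": [-87,120,0],"turn": [0,0,0],"gripper": 0},
  {"delta_pos": [-116,160,0],"turn": [0,0,0],"gripper": 0},
  {"delta_pos": [-135,185,0],"turn": [0,0,0],"gripper": 0},
  {"delta_pos": [-139,189,0],"turn": [0,0,0],"gripper": 0},
  {"delta_pos": [-139,189,0],"turn": [0,0,0],"gripper": 0},
  {"delta_pos": [-139,189,0],"turn": [0,0,0],"gripper": 0},
])

```text
t: 2.35
position: [0.5889, -0.0666, 0.3506]
ee_rot: [-0.0, 1.0, -0.0, -0.001]
ft_force: [0.4, -0.5, 0.4]
opening: 0.0001
grasp_force: 0.0
```

Run:
```python
from h import *
o=monitor.observe();print(o['t'],o['position'],o['joint_positions'],Ro.from_quat(o['ee_rot']).as_matrix().round(4))
s=imaging.snapshot('wrist');cv2.imwrite('pics/w2.png',s['img'])
```

```text
2.35 [ 0.58886984 -0.06663778  0.35055761] [ 2.16829792e-01  1.71446722e-01  2.48827133e-02 -9.80751840e-05
 -1.42562442e+00 -1.78676893e+00] [[-1.0e+00 -8.0e-04 -1.4e-03]
 [-8.0e-04  1.0e+00 -2.0e-04]
 [ 1.4e-03 -2.0e-04 -1.0e+00]]
```

View pics/w2.png

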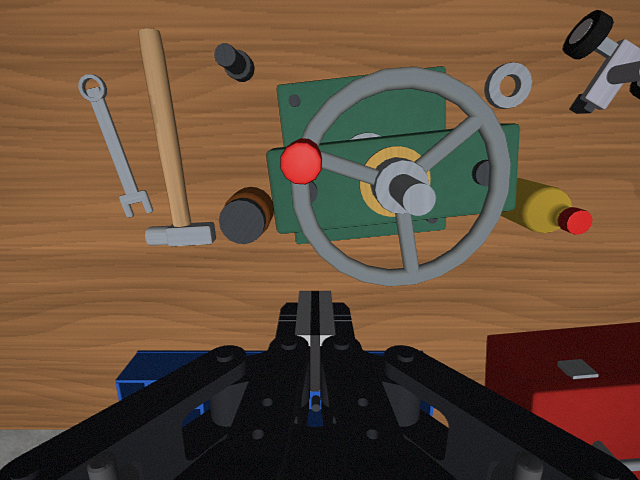

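The wrist view shows closed fingers at about (315,310), on the far side of the red handle at (301,162), with a clear spot below. I'll lower them beside the rim.

Emit:
servo_tool([
  {"delta_pos": [0,0,30],"turn": [0,0,0],"gripper": 0},
  {"delta_pos": [0,0,60],"turn": [0,0,0],"gripper": 0},
  {"delta_pos": [0,0,85],"turn": [0,0,0],"gripper": 0},
  {"delta_pos": [0,0,100],"turn": [0,0,0],"gripper": 0},
  {"delta_pos": [0,0,104],"turn": [0,0,0],"gripper": 0},
  {"delta_pos": [0,0,104],"turn": [0,0,0],"gripper": 0},
])

```text
t: 3.0
position: [0.589, -0.0671, 0.2475]
ee_rot: [0.0, 1.0, -0.0, -0.0]
ft_force: [-0.4, 0.4, 0.2]
opening: -0.0002
grasp_force: 0.0
```

Run:
```python
from h import *
s=imaging.snapshot('side');cv2.imwrite('pics/s2.png',cv2.resize(s['img'][120:300,220:460],None,fx=3,fy=3))
```

```text
(no output)
```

View pics/s2.png

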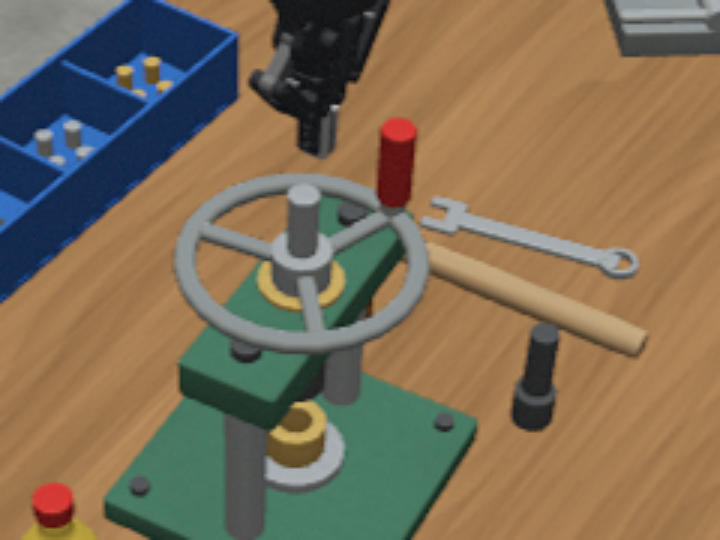

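Run:
```python
import numpy as np
f=lambda p:75*np.array([-np.cos(np.radians(p)),np.sin(np.radians(p))])
for a in range(-86,-86-361,-36):
    print(a,[ (f(a-3.6*k)-f(a)).round().astype(int).tolist() for k in range(1,11)])
```

```text
-86 [[5, 0], [9, 0], [14, 0], [19, 1], [23, 2], [28, 3], [32, 5], [37, 7], [41, 9], [45, 11]]
-122 [[4, 3], [8, 5], [11, 9], [15, 12], [18, 15], [21, 19], [23, 23], [26, 27], [28, 31], [30, 36]]
-158 [[2, 4], [3, 9], [4, 14], [5, 18], [5, 23], [5, 28], [5, 32], [5, 37], [4, 42], [3, 46]]
-194 [[-1, 5], [-3, 9], [-5, 13], [-7, 18], [-9, 22], [-12, 26], [-15, 29], [-18, 33], [-21, 36], [-25, 39]]
-230 [[-4, 3], [-8, 6], [-12, 8], [-16, 10], [-20, 12], [-25, 14], [-29, 15], [-34, 16], [-38, 17], [-43, 17]]
-266 [[-5, 0], [-9, 0], [-14, 0], [-19, -1], [-23, -2], [-28, -3], [-32, -5], [-37, -7], [-41, -9], [-45, -11]]
-302 [[-4, -3], [-8, -5], [-11, -9], [-15, -12], [-18, -15], [-21, -19], [-23, -23], [-26, -27], [-28, -31], [-30, -36]]
-338 [[-2, -4], [-3, -9], [-4, -14], [-5, -18], [-5, -23], [-5, -28], [-5, -32], [-5, -37], [-4, -42], [-3, -46]]
-374 [[1, -5], [3, -9], [5, -13], [7, -18], [9, -22], [12, -26], [15, -29], [18, -33], [21, -36], [25, -39]]
-410 [[4, -3], [8, -6], [12, -8], [16, -10], [20, -12], [25, -14], [29, -15], [34, -16], [38, -17], [43, -17]]
-446 [[5, 0], [9, 0], [14, 0], [19, 1], [23, 2], [28, 3], [32, 5], [37, 7], [41, 9], [45, 11]]
```

Emit:
servo_tool([
  {"delta_pos": [3,-1,0],"turn": [0,0,0],"gripper": 0},
  {"delta_pos": [6,-3,0],"turn": [0,0,0],"gripper": 0},
  {"delta_pos": [9,-4,0],"turn": [0,0,0],"gripper": 0},
  {"delta_pos": [12,-5,0],"turn": [0,0,0],"gripper": 0},
  {"delta_pos": [15,-7,0],"turn": [0,0,0],"gripper": 0},
  {"delta_pos": [18,-8,0],"turn": [0,0,0],"gripper": 0},
  {"delta_pos": [21,-9,0],"turn": [0,0,0],"gripper": 0},
  {"delta_pos": [24,-9,0],"turn": [0,0,0],"gripper": 0},
  {"delta_pos": [27,-10,0],"turn": [0,0,0],"gripper": 0},
  {"delta_pos": [29,-10,0],"turn": [0,0,0],"gripper": 0},
])

```text
t: 4.05
position: [0.5602, -0.0762, 0.2473]
ee_rot: [-0.0, 1.0, 0.0, -0.0]
ft_force: [0.2, 0.2, 0.0]
opening: -0.0001
grasp_force: 0.0
```

Emit:
servo_tool([
  {"delta_pos": [2,0,0],"turn": [0,0,0],"gripper": 0},
  {"delta_pos": [4,0,0],"turn": [0,0,0],"gripper": 0},
  {"delta_pos": [6,0,0],"turn": [0,0,0],"gripper": 0},
  {"delta_pos": [9,0,0],"turn": [0,0,0],"gripper": 0},
  {"delta_pos": [12,0,0],"turn": [0,0,0],"gripper": 0},
  {"delta_pos": [15,0,0],"turn": [0,0,0],"gripper": 0},
  {"delta_pos": [19,1,0],"turn": [0,0,0],"gripper": 0},
  {"delta_pos": [23,2,0],"turn": [0,0,0],"gripper": 0},
  {"delta_pos": [28,3,0],"turn": [0,0,0],"gripper": 0},
  {"delta_pos": [32,5,0],"turn": [0,0,0],"gripper": 0},
])

```text
t: 5.05
position: [0.5278, -0.0714, 0.2473]
ee_rot: [-0.0, 1.0, -0.0, -0.0]
ft_force: [3.0, -0.8, 0.8]
opening: -0.0002
grasp_force: 0.0
```

```bash
cat > st.py <<'E'
from h import *
C=np.array([.5545,-.0017]);o=monitor.observe()
print('t',round(o['t'],2),'p',o['position'].round(4) if hasattr(o['position'],'round') else o['position'],'F',np.round(o['ft_force'],1))
p=np.array(o['position'])[:2]-C;print('pusher ang',np.degrees(np.arctan2(p[1],p[0])).round(1),'rad',np.hypot(*p).round(4))
for n in('top','side'):
    s,Q=handle(n)
    if len(Q)>15:
        Q=Q[:,:2].mean(0);d=Q-C;print(n,'handle',Q.round(4),'ang',np.degrees(np.arctan2(d[1],d[0])).round(1))
E
python3 st.py
```

```text
t 5.05 p [ 0.5278 -0.0714  0.2473] F [ 3.  -0.8  0.8]
pusher ang -111.0 rad 0.0746
top handle [ 0.501  -0.0561] ang -134.5
side handle [ 0.5007 -0.0518] ang -137.0
```

Contact is good: 3 N, and the handle is turning the right way. I'll work out the remaining segments from here.

Run:
```python
import numpy as np
f=lambda p:75*np.array([-np.cos(np.radians(p)),np.sin(np.radians(p))])
for i in range(9):
    a=-111.2-36*i
    print(a,[ (f(a-3.6*k)-f(a)).round().astype(int).tolist() for k in range(1,11)])
```

```text
-111.2 [[4, 2], [9, 4], [13, 6], [17, 9], [20, 12], [24, 15], [27, 18], [30, 22], [33, 25], [36, 29]]
-147.2 [[2, 4], [5, 8], [6, 13], [8, 17], [9, 21], [11, 26], [11, 31], [12, 35], [12, 40], [12, 45]]
-183.2 [[0, 5], [-1, 9], [-2, 14], [-3, 18], [-5, 23], [-7, 27], [-9, 31], [-11, 36], [-14, 39], [-17, 43]]
-219.2 [[-3, 4], [-6, 7], [-10, 10], [-14, 13], [-17, 16], [-22, 18], [-26, 20], [-30, 22], [-34, 24], [-39, 25]]
-255.2 [[-5, 1], [-9, 2], [-14, 2], [-19, 2], [-23, 2], [-28, 2], [-33, 1], [-37, 0], [-42, -1], [-46, -3]]
-291.2 [[-4, -2], [-9, -4], [-13, -6], [-17, -9], [-20, -12], [-24, -15], [-27, -18], [-30, -22], [-33, -25], [-36, -29]]
-327.2 [[-2, -4], [-5, -8], [-6, -13], [-8, -17], [-9, -21], [-11, -26], [-11, -31], [-12, -35], [-12, -40], [-12, -45]]
-363.2 [[0, -5], [1, -9], [2, -14], [3, -18], [5, -23], [7, -27], [9, -31], [11, -36], [14, -39], [17, -43]]
-399.2 [[3, -4], [6, -7], [10, -10], [14, -13], [17, -16], [22, -18], [26, -20], [30, -22], [34, -24], [39, -25]]
```

Emit:
servo_tool([
  {"delta_pos": [4,2,0],"turn": [0,0,0],"gripper": 0},
  {"delta_pos": [9,4,0],"turn": [0,0,0],"gripper": 0},
  {"delta_pos": [13,6,0],"turn": [0,0,0],"gripper": 0},
  {"delta_pos": [17,9,0],"turn": [0,0,0],"gripper": 0},
  {"delta_pos": [20,12,0],"turn": [0,0,0],"gripper": 0},
  {"delta_pos": [24,15,0],"turn": [0,0,0],"gripper": 0},
  {"delta_pos": [27,18,0],"turn": [0,0,0],"gripper": 0},
  {"delta_pos": [30,22,0],"turn": [0,0,0],"gripper": 0},
  {"delta_pos": [33,25,0],"turn": [0,0,0],"gripper": 0},
  {"delta_pos": [36,29,0],"turn": [0,0,0],"gripper": 0},
])

```text
t: 6.15
position: [0.4935, -0.0419, 0.2484]
ee_rot: [-0.001, 1.0, -0.0, 0.001]
ft_force: [5.2, -2.3, 4.9]
opening: 0.0002
grasp_force: 3.0
```

```bash
python3 st.py
```

```text
t 6.15 p [ 0.4935 -0.0419  0.2484] F [ 5.2 -2.3  4.9]
pusher ang -146.6 rad 0.0731
top handle [ 0.4722 -0.0153] ang -170.6
side handle [ 0.4786 -0.0095] ang -174.1
```

Fz 4.9 N with the handle 29 mm away in y suggests the flared finger linkage is touching the handle's top. I'll back off, raise the tool 19 mm so only the straight fingertips push, then carry on.

Emit:
servo_tool([
  {"delta_pos": [-3,-5,0],"turn": [0,0,0],"gripper": 0},
  {"delta_pos": [-5,-9,0],"turn": [0,0,0],"gripper": 0},
  {"delta_pos": [-5,-9,-6],"turn": [0,0,0],"gripper": 0},
  {"delta_pos": [-5,-9,-14],"turn": [0,0,0],"gripper": 0},
  {"delta_pos": [-5,-9,-19],"turn": [0,0,0],"gripper": 0},
  {"delta_pos": [-3,-5,-19],"turn": [0,0,0],"gripper": 0},
  {"delta_pos": [-1,-2,-19],"turn": [0,0,0],"gripper": 0},
  {"delta_pos": [0,0,-19],"turn": [0,0,0],"gripper": 0},
  {"delta_pos": [0,0,-19],"turn": [0,0,0],"gripper": 0},
])

```text
t: 7.15
position: [0.4921, -0.0419, 0.2662]
ee_rot: [-0.001, 1.0, 0.0, -0.0]
ft_force: [-0.7, -0.3, -1.0]
opening: -0.0002
grasp_force: 0.0
```

```bash
cat >> st.py <<'E'
s=imaging.snapshot('side');cv2.imwrite('pics/now.png',cv2.resize(s['img'][120:270,220:440],None,fx=3,fy=3))
E
python3 st.py
```

```text
t 7.15 p [ 0.4921 -0.0419  0.2662] F [-0.7 -0.3 -1. ]
pusher ang -147.2 rad 0.0742
top handle [ 0.4737 -0.0142] ang -171.2
side handle [ 0.4789 -0.0099] ang -173.8
```

View pics/now.png

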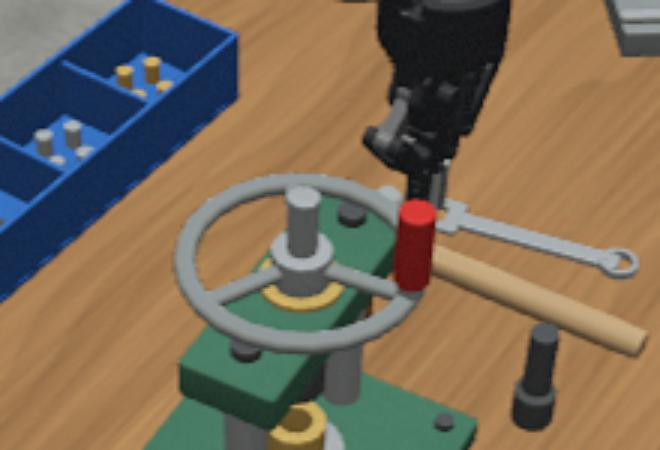

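The fingertips are now just behind the upper part of the handle, which is at about (415,245) in the crop. I'll keep pushing.

Emit:
servo_tool([
  {"delta_pos": [2,4,0],"turn": [0,0,0],"gripper": 0},
  {"delta_pos": [5,8,0],"turn": [0,0,0],"gripper": 0},
  {"delta_pos": [6,13,0],"turn": [0,0,0],"gripper": 0},
  {"delta_pos": [8,17,0],"turn": [0,0,0],"gripper": 0},
  {"delta_pos": [9,21,0],"turn": [0,0,0],"gripper": 0},
  {"delta_pos": [11,26,0],"turn": [0,0,0],"gripper": 0},
])

```text
t: 7.9
position: [0.4814, -0.016, 0.2664]
ee_rot: [-0.0, 1.0, -0.0, 0.0]
ft_force: [1.7, -3.2, -0.1]
opening: 0.0002
grasp_force: 1.6
```

```bash
python3 st.py
```

```text
t 7.9 p [ 0.4814 -0.016   0.2664] F [ 1.7 -3.2 -0.1]
pusher ang -168.9 rad 0.0744
side handle [0.4789 0.0154] ang 167.3
```

Emit:
servo_tool([
  {"delta_pos": [0,5,0],"turn": [0,0,0],"gripper": 0},
  {"delta_pos": [1,9,0],"turn": [0,0,0],"gripper": 0},
  {"delta_pos": [1,14,0],"turn": [0,0,0],"gripper": 0},
  {"delta_pos": [1,19,0],"turn": [0,0,0],"gripper": 0},
  {"delta_pos": [1,24,0],"turn": [0,0,0],"gripper": 0},
  {"delta_pos": [0,28,0],"turn": [0,0,0],"gripper": 0},
  {"delta_pos": [-1,33,0],"turn": [0,0,0],"gripper": 0},
  {"delta_pos": [-2,37,0],"turn": [0,0,0],"gripper": 0},
  {"delta_pos": [-4,42,0],"turn": [0,0,0],"gripper": 0},
  {"delta_pos": [-6,46,0],"turn": [0,0,0],"gripper": 0},
])

```text
t: 9.05
position: [0.4872, 0.0302, 0.2661]
ee_rot: [-0.0, 1.0, -0.0, -0.0]
ft_force: [-1.0, -3.5, -0.1]
opening: -0.0001
grasp_force: 1.2
```

```bash
python3 st.py;  python3 - <<'E'
import numpy as np
f=lambda p:75*np.array([-np.cos(np.radians(p)),np.sin(np.radians(p))])
for i in range(7):
    a=-204.8-36*i
    print(a,[ (f(a-3.6*k)-f(a)).round().astype(int).tolist() for k in range(1,11)])
E
```

```text
t 9.05 p [0.4872 0.0302 0.2661] F [-1.  -3.5 -0.1]
pusher ang 154.6 rad 0.0744
side handle [0.5006 0.0559] ang 133.1
-204.8 [[-2, 4], [-4, 8], [-7, 12], [-10, 16], [-13, 19], [-16, 23], [-20, 26], [-24, 29], [-27, 32], [-31, 34]]
-240.8 [[-4, 2], [-8, 4], [-13, 6], [-17, 7], [-22, 8], [-27, 9], [-31, 9], [-36, 10], [-41, 9], [-45, 9]]
-276.8 [[-5, -1], [-9, -2], [-14, -3], [-18, -5], [-23, -6], [-27, -8], [-31, -11], [-35, -13], [-39, -16], [-42, -19]]
-312.8 [[-3, -3], [-6, -7], [-9, -11], [-12, -14], [-15, -18], [-17, -23], [-19, -27], [-20, -31], [-22, -36], [-23, -40]]
-348.8 [[-1, -5], [-1, -9], [-1, -14], [-1, -19], [-1, -23], [0, -28], [1, -33], [2, -37], [4, -42], [5, -46]]
-384.8 [[2, -4], [4, -8], [7, -12], [10, -16], [13, -19], [16, -23], [20, -26], [24, -29], [27, -32], [31, -34]]
-420.8 [[4, -2], [8, -4], [13, -6], [17, -7], [22, -8], [27, -9], [31, -9], [36, -10], [41, -9], [45, -9]]
```

Emit:
servo_tool([
  {"delta_pos": [-2,4,0],"turn": [0,0,0],"gripper": 0},
  {"delta_pos": [-4,8,0],"turn": [0,0,0],"gripper": 0},
  {"delta_pos": [-7,12,0],"turn": [0,0,0],"gripper": 0},
  {"delta_pos": [-10,16,0],"turn": [0,0,0],"gripper": 0},
  {"delta_pos": [-13,19,0],"turn": [0,0,0],"gripper": 0},
  {"delta_pos": [-16,23,0],"turn": [0,0,0],"gripper": 0},
  {"delta_pos": [-20,26,0],"turn": [0,0,0],"gripper": 0},
  {"delta_pos": [-24,29,0],"turn": [0,0,0],"gripper": 0},
  {"delta_pos": [-27,32,0],"turn": [0,0,0],"gripper": 0},
  {"delta_pos": [-31,34,0],"turn": [0,0,0],"gripper": 0},
])

```text
t: 10.2
position: [0.5185, 0.0642, 0.2662]
ee_rot: [-0.0, 1.0, 0.0, -0.0]
ft_force: [-2.6, -2.0, 0.1]
opening: -0.0001
grasp_force: 1.2
```

```bash
python3 st.py
```

```text
t 10.2 p [0.5185 0.0642 0.2662] F [-2.6 -2.   0.1]
pusher ang 118.6 rad 0.0751
side handle [0.5378 0.0771] ang 102.0
```

Emit:
servo_tool([
  {"delta_pos": [-4,2,0],"turn": [0,0,0],"gripper": 0},
  {"delta_pos": [-8,4,0],"turn": [0,0,0],"gripper": 0},
  {"delta_pos": [-13,6,0],"turn": [0,0,0],"gripper": 0},
  {"delta_pos": [-17,7,0],"turn": [0,0,0],"gripper": 0},
  {"delta_pos": [-22,8,0],"turn": [0,0,0],"gripper": 0},
  {"delta_pos": [-27,9,0],"turn": [0,0,0],"gripper": 0},
  {"delta_pos": [-31,9,0],"turn": [0,0,0],"gripper": 0},
  {"delta_pos": [-36,10,0],"turn": [0,0,0],"gripper": 0},
  {"delta_pos": [-41,9,0],"turn": [0,0,0],"gripper": 0},
  {"delta_pos": [-45,9,0],"turn": [0,0,0],"gripper": 0},
])

```text
t: 11.35
position: [0.5637, 0.0727, 0.2663]
ee_rot: [-0.0, 1.0, -0.0, -0.0]
ft_force: [-3.5, -2.8, 1.3]
opening: 0.0
grasp_force: 1.8
```

```bash
python3 st.py
```

```text
t 11.35 p [0.5637 0.0727 0.2663] F [-3.5 -2.8  1.3]
pusher ang 82.9 rad 0.075
side handle [0.5832 0.0734] ang 69.1
```

Emit:
servo_tool([
  {"delta_pos": [-5,-1,0],"turn": [0,0,0],"gripper": 0},
  {"delta_pos": [-9,-2,0],"turn": [0,0,0],"gripper": 0},
  {"delta_pos": [-14,-3,0],"turn": [0,0,0],"gripper": 0},
  {"delta_pos": [-18,-5,0],"turn": [0,0,0],"gripper": 0},
  {"delta_pos": [-23,-6,0],"turn": [0,0,0],"gripper": 0},
  {"delta_pos": [-27,-8,0],"turn": [0,0,0],"gripper": 0},
  {"delta_pos": [-31,-11,0],"turn": [0,0,0],"gripper": 0},
  {"delta_pos": [-35,-13,0],"turn": [0,0,0],"gripper": 0},
  {"delta_pos": [-39,-16,0],"turn": [0,0,0],"gripper": 0},
  {"delta_pos": [-42,-19,0],"turn": [0,0,0],"gripper": 0},
])

```text
t: 12.5
position: [0.605, 0.0532, 0.266]
ee_rot: [-0.0, 1.0, -0.0, -0.001]
ft_force: [-5.1, -0.3, 0.9]
opening: 0.0002
grasp_force: 2.3
```

```bash
python3 st.py
```

```text
t 12.5 p [0.605  0.0532 0.266 ] F [-5.1 -0.3  0.9]
pusher ang 47.4 rad 0.0746
side handle [0.6172 0.0397] ang 33.4
```

Emit:
servo_tool([
  {"delta_pos": [-3,-3,0],"turn": [0,0,0],"gripper": 0},
  {"delta_pos": [-6,-7,0],"turn": [0,0,0],"gripper": 0},
  {"delta_pos": [-9,-11,0],"turn": [0,0,0],"gripper": 0},
  {"delta_pos": [-12,-14,0],"turn": [0,0,0],"gripper": 0},
  {"delta_pos": [-15,-18,0],"turn": [0,0,0],"gripper": 0},
  {"delta_pos": [-17,-23,0],"turn": [0,0,0],"gripper": 0},
  {"delta_pos": [-19,-27,0],"turn": [0,0,0],"gripper": 0},
])

```text
t: 13.35
position: [0.625, 0.0266, 0.2665]
ee_rot: [-0.0, 1.0, 0.0, 0.0]
ft_force: [-1.7, 2.3, 0.5]
opening: -0.0004
grasp_force: 1.3
```

```bash
python3 st.py
```

```text
t 13.35 p [0.625  0.0266 0.2665] F [-1.7  2.3  0.5]
pusher ang 21.9 rad 0.076
top handle [0.6204 0.0023] ang 3.5
side handle [0.6231 0.0025] ang 3.5
```

Emit:
servo_tool([
  {"delta_pos": [-1,-4,0],"turn": [0,0,0],"gripper": 0},
  {"delta_pos": [-3,-9,0],"turn": [0,0,0],"gripper": 0},
  {"delta_pos": [-4,-13,0],"turn": [0,0,0],"gripper": 0},
  {"delta_pos": [-5,-18,0],"turn": [0,0,0],"gripper": 0},
  {"delta_pos": [-5,-22,0],"turn": [0,0,0],"gripper": 0},
  {"delta_pos": [-5,-27,0],"turn": [0,0,0],"gripper": 0},
  {"delta_pos": [-5,-32,0],"turn": [0,0,0],"gripper": 0},
  {"delta_pos": [-5,-36,0],"turn": [0,0,0],"gripper": 0},
  {"delta_pos": [-4,-41,0],"turn": [0,0,0],"gripper": 0},
  {"delta_pos": [-3,-46,0],"turn": [0,0,0],"gripper": 0},
])

```text
t: 14.5
position: [0.6272, -0.0192, 0.266]
ee_rot: [-0.0, 1.0, 0.0, -0.0]
ft_force: [-2.3, 4.9, -1.5]
opening: -0.0002
grasp_force: 2.2
```

```bash
python3 st.py
```

```text
t 14.5 p [ 0.6272 -0.0192  0.266 ] F [-2.3  4.9 -1.5]
pusher ang -13.6 rad 0.0748
top handle [ 0.612  -0.0429] ang -35.6
side handle [ 0.6133 -0.0408] ang -33.6
```

Emit:
servo_tool([
  {"delta_pos": [1,-5,0],"turn": [0,0,0],"gripper": 0},
  {"delta_pos": [3,-9,0],"turn": [0,0,0],"gripper": 0},
  {"delta_pos": [5,-13,0],"turn": [0,0,0],"gripper": 0},
  {"delta_pos": [7,-18,0],"turn": [0,0,0],"gripper": 0},
  {"delta_pos": [9,-22,0],"turn": [0,0,0],"gripper": 0},
  {"delta_pos": [12,-26,0],"turn": [0,0,0],"gripper": 0},
  {"delta_pos": [15,-29,0],"turn": [0,0,0],"gripper": 0},
  {"delta_pos": [18,-33,0],"turn": [0,0,0],"gripper": 0},
  {"delta_pos": [21,-36,0],"turn": [0,0,0],"gripper": 0},
  {"delta_pos": [25,-39,0],"turn": [0,0,0],"gripper": 0},
])

```text
t: 15.65
position: [0.6024, -0.0583, 0.2664]
ee_rot: [-0.0, 1.0, 0.0, 0.0]
ft_force: [1.7, 3.9, 0.3]
opening: -0.0
grasp_force: 2.0
```

```bash
python3 st.py
```

```text
t 15.65 p [ 0.6024 -0.0583  0.2664] F [1.7 3.9 0.3]
pusher ang -49.8 rad 0.0741
top handle [ 0.5792 -0.0713] ang -70.5
side handle [ 0.5782 -0.0684] ang -70.4
```

Emit:
servo_tool([
  {"delta_pos": [4,-3,0],"turn": [0,0,0],"gripper": 0},
  {"delta_pos": [8,-6,0],"turn": [0,0,0],"gripper": 0},
  {"delta_pos": [12,-8,0],"turn": [0,0,0],"gripper": 0},
  {"delta_pos": [16,-10,0],"turn": [0,0,0],"gripper": 0},
  {"delta_pos": [20,-12,0],"turn": [0,0,0],"gripper": 0},
  {"delta_pos": [24,-14,0],"turn": [0,0,0],"gripper": 0},
  {"delta_pos": [28,-15,0],"turn": [0,0,0],"gripper": 0},
  {"delta_pos": [31,-16,0],"turn": [0,0,0],"gripper": 0},
  {"delta_pos": [33,-16,0],"turn": [0,0,0],"gripper": 0},
  {"delta_pos": [33,-16,0],"turn": [0,0,0],"gripper": 0},
])

```text
t: 16.8
position: [0.569, -0.0746, 0.2664]
ee_rot: [-0.0, 1.0, -0.0, -0.0]
ft_force: [-0.2, 0.2, 0.8]
opening: -0.0
grasp_force: 0.3
```

```bash
python3 st.py
```

```text
t 16.8 p [ 0.569  -0.0746  0.2664] F [-0.2  0.2  0.8]
pusher ang -78.8 rad 0.0743
top handle [ 0.5425 -0.0758] ang -99.2
side handle [ 0.5424 -0.0723] ang -99.8
```

Emit:
servo_tool([
  {"delta_pos": [2,0,0],"turn": [0,0,0],"gripper": 0},
  {"delta_pos": [5,-1,0],"turn": [0,0,0],"gripper": 0},
  {"delta_pos": [8,-1,0],"turn": [0,0,0],"gripper": 0},
  {"delta_pos": [10,-1,0],"turn": [0,0,0],"gripper": 0},
  {"delta_pos": [12,0,0],"turn": [0,0,0],"gripper": 0},
  {"delta_pos": [13,0,0],"turn": [0,0,0],"gripper": 0},
  {"delta_pos": [13,0,0],"turn": [0,0,0],"gripper": 0},
])

```text
t: 17.65
position: [0.5561, -0.0743, 0.2664]
ee_rot: [-0.0, 1.0, -0.0, -0.0]
ft_force: [1.6, 0.1, 0.1]
opening: -0.0
grasp_force: 0.6
```

```bash
python3 st.py
```

```text
t 17.65 p [ 0.5561 -0.0743  0.2664] F [1.6 0.1 0.1]
pusher ang -88.7 rad 0.0726
top handle [ 0.5297 -0.0727] ang -109.3
side handle [ 0.5296 -0.0693] ang -110.2
```

The handle is within 1 mm of where it started. I'll back away along +x and then lift.

Emit:
servo_tool([
  {"delta_pos": [-4,0,0],"turn": [0,0,0],"gripper": 0},
  {"delta_pos": [-15,0,0],"turn": [0,0,0],"gripper": 0},
  {"delta_pos": [-30,0,0],"turn": [0,0,0],"gripper": 0},
  {"delta_pos": [-40,-10,-20],"turn": [0,0,0],"gripper": 0},
  {"delta_pos": [-40,-20,-50],"turn": [0,0,0],"gripper": 0},
  {"delta_pos": [-40,-30,-80],"turn": [0,0,0],"gripper": 0},
  {"delta_pos": [-40,-40,-100],"turn": [0,0,0],"gripper": 0},
  {"delta_pos": [-40,-40,-100],"turn": [0,0,0],"gripper": 0},
  {"delta_pos": [-40,-40,-100],"turn": [0,0,0],"gripper": 0},
])

```text
t: 18.7
position: [0.597, -0.1143, 0.366]
ee_rot: [-0.0, 1.0, 0.0, -0.0]
ft_force: [-0.4, 0.0, 0.1]
opening: -0.0001
grasp_force: 0.0
```

```bash
python3 st.py; python3 -c "
from h import *
s=imaging.snapshot('side');cv2.imwrite('pics/end.png',s['img'])"
```

```text
t 18.7 p [ 0.597  -0.1143  0.366 ] F [-0.4  0.   0.1]
pusher ang -69.3 rad 0.1203
top handle [ 0.5293 -0.0727] ang -109.6
side handle [ 0.5295 -0.0691] ang -110.3
```

View pics/end.png

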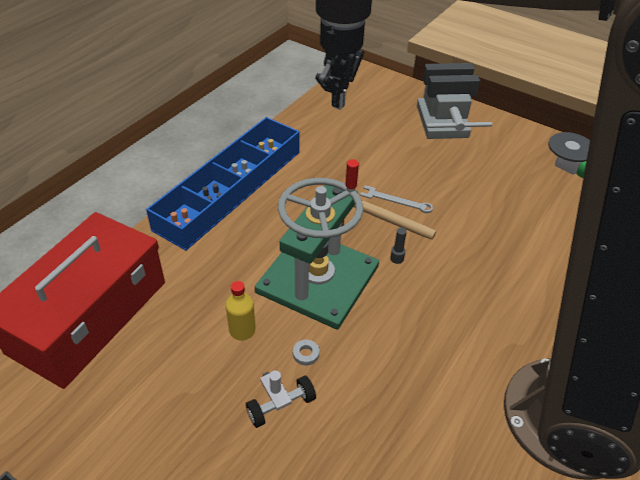

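The handle is back at its starting spot, (352,172), nothing in view has moved, and the arm is clear.

```bash
python3 -c "
from bench import env
print(env.finish_job())"
```

```text
the job is handed in; nothing more can be done
None
```

I pushed the wheel one full turn clockwise and handed the job in at about 19 s; the handle measured within 1 mm of its start, nothing in view had moved, the arm was clear, and no verdict was returned.

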